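# Load a slide tray over the threshold of a slide scanner's bed

## Robot

A 7-joint arm with a two-finger parallel gripper is mounted at the origin on the work surface. World frame = base frame: x ahead of the robot, y to its left, z up, the work surface at z = 0. Lengths are in m, angles in degrees, forces in N, time in s.
With the tool pointing down it reaches from about 0.4 to 0.9 m from the base axis. Payload 5.5 kg.
Tool frame: the origin (TCP) lies midway between the tips of the shut fingers; the grasp point (between the pads) lies 19 mm behind it; z points along the fingers, y is the line along which they close (so a half turn about z gives the same grasp; the last joint's range is limited). The gripper opens to 85 mm and grips with 20 to 120 N. Pads are 22 mm wide; open, the fingers measure 114 mm over their backs; the gripper's body (76 mm by 85 mm) begins 54 mm behind the grasp point. The pads swing forward as they close: fully open they stand 13 mm farther back than shut.
Start: joints at [-57.17, 28.699, -24.465, 88.831, 12.651, 65.22, -12.049], TCP at [0.198, 0.619, 0.231] pointing down, gripper open.
Joint ranges: [-164.97, 164.97], [-17.58, 116.51], [-87.97, 89.64], [11.32, 138.91], [-80.73, 260.73], [10.89, 115.49], [-147.41, 147.41]. Speed limits (degrees/s): [147.25, 147.25, 180, 180, 180, 180, 180].

## Interface

Orientations are given as [roll, pitch, yaw] about the fixed x, y, z axes, in that order (R = Rz(yaw) Ry(pitch) Rx(roll)).
In Python, from bench import ctrl gives the robot as it stands. Calls block until the motion is done:
- ctrl.move_ptp(position, orientation): joint-space move of the TCP to a pose.
- ctrl.move_l(position, rot=None, velocity=0.15, force_limit=None): straight line of the TCP; rot=None keeps the orientation; velocity is the mean speed in m/s. With force_limit (N) it stops when the force on the tool has changed by that much, and returns True; else False.
- ctrl.goto_joints(angles): joint-space move.
- ctrl.move_gripper(opening, effort=None): finger opening in m; effort is the grip in N (None keeps the last); returns when the fingers have stopped.
- ctrl.wait(seconds).
- ctrl.ik(position, orientation): joint angles nearest the present ones, or None.
- ctrl.snapshot(name): name is "side" or "top" or "wrist"; returns a dict with "img" (420x560x3 uint8, red, green, blue), "depth" (420x560 float32, m along the optical axis (not along the pixel's ray), 0 where there is no reading), "fx", "fy", "cx", "cy" (pixels), "extrinsics" (4x4, takes a point from camera to world coordinates). Camera axes: x right, y down, z forward; pixel columns grow to the right and rows downward; lengths in m; the calibration is good to about 2 mm. A picture is of the moment at which its call begins.
A pose or a line that the arm cannot do raises ctrl.MotionError and nothing moves.
- ctrl.sign_off(): hands the job in; it is judged then, once.
Readings, each from a call of its own:
- ctrl.current_time(): time.
- ctrl.current_qpos(): joint angles.
- ctrl.current_qvel(): joint speeds.
- ctrl.current_effort(): joint torques, N m.
- ctrl.current_eef_pos(): TCP position.
- ctrl.current_tool_rot(): TCP orientation.
- ctrl.current_ft_force(): force on the tool from outside, world axes, zero at the start.
- ctrl.current_moment(): the same for the moment, N m.
- ctrl.current_width(): finger opening in m.
- ctrl.current_grip_force(): force on a finger pad.
Only numpy, scipy, OpenCV 4.12 (cv2) and the standard library are available. Lean on these libraries where they do the work, as an engineer would, in place of code of your own. Each camera call takes 0.05 s, during which the arm holds its last target. There are 200 camera calls.

## Task

Load the slide tray into the scanner: slide it up to the loading bed by its handle, tip its leading edge up over the raised threshold with the handle end still down on the bench, push it in against the spring pusher until the handle end clears the threshold, and let that end down so that the whole tray sits flat on the bed behind the threshold, then let go. The tray is to be slid, never carried clear of bench and bed, kept within about 15 degrees of level so that the slides stay in, and eased in by feel: at no time push or ram it against the scanner with more than about 15 N. Leave the other things on the bench where they are.

Things in the scene. Friction and masses are not known exactly. Their poses are not given: they have to be found in the camera images.
- scanner: White bench-top slide scanner, fixed, 340 mm wide, 208 mm high; its loading bed sticks out of its front. Origin: on the bench top (z = 0) on the bed's centre line. +x is the loading direction (level, into the scanner), +y to the left of it, z up. The bed rides on a braked motor stage and is parked anywhere along scanner x: its offset p (-16 to 0 mm) is not measured.
- mouth (a point): Point on the scanner, not on the bed: scanner x = -8 mm, 14 mm high, mid-range of the threshold. Threshold: plain steel bar across the mouth of the bed, 128 mm wide, upright faces, its top 14 mm above the bench. Its inner face is at scanner x = p, its outer face at p - 8 mm, with p anywhere from -16 to 0 mm: see it or feel it. Axes as the scanner's.
- bed_floor (a point): Point on the bed floor's top, scanner x = 76 mm. The floor is 4 mm above the bench, 10 mm below the threshold's top. Side rails: inner faces at y = +-61 mm, tops 26 mm above the bench, from x = p - 2 to p + 177 mm; ahead of that they flare outward to about y = +-73 mm at x = p - 40 mm. The brake holds the bed against any push allowed here.
- pusher_zone (a point): Point on the scanner (x = 157 mm, 13 mm high), mid-range of the spring pusher's free face, which is at x = p + 165 mm: a plate 44 mm wide, 4 to 14 mm above the floor. It yields 5.5 mm (3 N at first touch, +0.4 N per mm, 5 N at the end), then a hard stop. The 168 mm tray's tail clears the threshold only in the last 2.5 mm of that. Let down, the tray is kept snug by it.
- hood_lip (a point): Middle of the lower front edge of the scanner's hood, scanner x = 95 mm, 93 mm above the bench. The opening below it is 150 mm wide; the hood reaches from here to x = 430 mm.
- tray: Open steel slide tray with eight slides fixed in it, 168 (x) x 116 (y) x 30 mm, walls and floor 4 mm, flat underside, 0.4 to 0.65 kg. Origin: centre of its underside. +x points to its plain leading edge (nose); the bow handle is at the tail. Starts flat on the bench, nose 75 to 135 mm short of scanner x = 0, turned up to 0.25 rad; 3 mm of play to each rail. It slides under about 2 to 5 N.
- tray_nose (a point): Middle of the tray's lower leading edge (tray x = +84 mm, z = 0). Axes as the tray's.
- tray_tail (a point): Middle of the tray's lower tail edge (tray x = -84 mm, z = 0). Axes as the tray's.
- tray_handle (a point): Middle of the handle's round cross bar, 10 mm thick, 74 mm long along the tray's y, 45 mm behind the tail (tray x = -129 mm), axis 32 mm above the underside, free below and before it. Pressing it down about 10 N tips the tray about its tail edge (1 mm here lifts the nose nearly 4 mm); it can turn between the pads of a light grip (20 to 30 N). Axes as the tray's.
- mountant: Small amber glass bottle of mounting medium, 42 mm across, 85 mm high; bystander. Origin: centre of its underside.
- coverslips: Clear plastic box of coverslips, 60 x 60 x 30 mm; bystander. Origin: centre of its underside.
- stain_jar: Clear glass jar with white lid, 54 mm across, 75 mm high; bystander. Origin: centre of its underside.
- mouse: Black computer mouse, 100 x 58 x 32 mm; bystander. Origin: centre of its underside.
- cassette_box: Open white plastic box of tissue cassettes, 120 x 85 x 40 mm; bystander. Origin: centre of its underside.
- mailer: Grey flat plastic slide mailer with white cap, 86 x 36 x 20 mm; bystander. Origin: centre of its underside.
Not all that is in view belongs to the job. Several things look just like the tray: the one meant starts nearest to the robot's base.

How it is judged (in metres and radians):
On the way:
1. the tray's leading edge has been tipped up and over the threshold (past the innermost place its inner face can have, and above its top) while the handle end is still down on the bench (x of tray_nose in the frame of scanner above 0.003 m and height (world z) of tray_nose above 0.014 m and height (world z) of tray_tail below 0.01 m and y of tray_nose in the frame of scanner between -0.02 and 0.02 m), for 0.1 s.
At the end, for the whole second after the job is handed in: The whole tray lies flat on the bed floor (both ends within 2.5 mm of its height) between the rails, its tail down behind the threshold (tail edge between 17.5 mm before and 5 mm beyond scanner x = 0, wherever the bed is parked), nose inwards, let go and at rest (x of tray_tail in the frame of scanner between -0.0175 and 0.005 m and y of tray_nose in the frame of scanner between -0.007 and 0.007 m and y of tray_tail in the frame of scanner between -0.007 and 0.007 m and height (world z) of tray_nose between 0.001 and 0.0065 m and height (world z) of tray_tail between 0.001 and 0.0065 m and angle between tray's own z axis and vertical below 0.025 rad and linear speed of tray below 0.01 m/s and angular speed of tray below 0.1 rad/s); the robot touches nothing.
It fails at once if the tray is tilted more than 15 degrees (angle between tray's own z axis and vertical above 0.262 rad).
It fails at once if the tray is carried: both its ends more than 25 mm above the bench at once (height (world z) of each of tray_nose, tray_tail above 0.025 m).
It fails at once if the tray is pushed or rammed too hard against the scanner: their contact forces (some 13 N when seated, from weight and spring) add up to more than 30 N (contact force between tray and scanner above 30 N).
It fails at once if another thing on the bench is shoved more than 20 mm (distance of any of mountant, coverslips, stain_jar, mouse, cassette_box, mailer from where it was at the start of the episode above 0.02 m).
It also fails if it takes over 72 s, if anything falls off the work surface, if the arm or the gripper's body presses on something with over 40 N, if the wrist force passes 120 N, or if a joint passes its speed limit or range.

## Working session

There is one attempt and no reset: what is moved stays moved. The work goes in short steps, each a Python script; the robot and the scene stay as the last script left them, time stands still between calls to the robot, and variables do not carry over. Pictures are saved under pics/ and viewed, at most 10 in all, crops included, and the job is handed in when it is done.

```bash
mkdir -p pics; ls; cat > h.py <<'E'
import numpy as np, cv2
from bench import ctrl
def snap(n,f):
    s=ctrl.snapshot(n); cv2.imwrite(f'pics/{f}.png',s['img'][:,:,::-1]); np.savez(f'pics/{f}.npz',**s); return s
def world(s):
    d=s['depth']; v,u=np.mgrid[:d.shape[0],:d.shape[1]]
    P=np.stack([(u-s['cx'])/s['fx']*d,(v-s['cy'])/s['fy']*d,d],-1)
    E=np.array(s['extrinsics']); W=P@E[:3,:3].T+E[:3,3]; W[d==0]=np.nan; return W
E
python3 - <<'E'
from h import *
a=snap('top','top0');b=snap('side','side0')
print(a['extrinsics'].round(3),b['extrinsics'].round(3),a['fx'],ctrl.current_time())
E
```

```text
pics
[[ 0.002 -0.992  0.127  0.362]
 [-1.    -0.002 -0.004  0.208]
 [ 0.004 -0.127 -0.992  1.343]
 [ 0.     0.     0.     1.   ]] [[ 0.949 -0.22   0.224  0.242]
 [-0.314 -0.64   0.701 -0.623]
 [-0.011 -0.736 -0.677  0.898]
 [ 0.     0.     0.     1.   ]] 479.764427526697 0.1
```

View pics/top0.png

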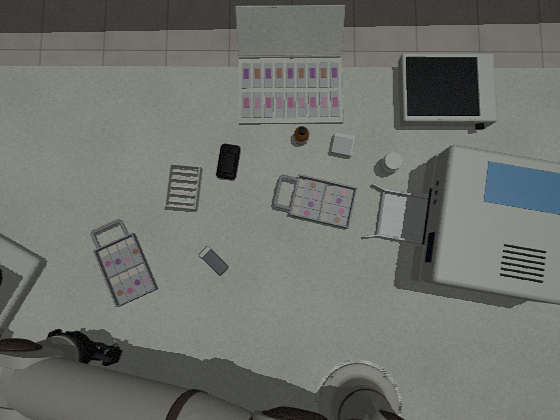

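View pics/side0.png

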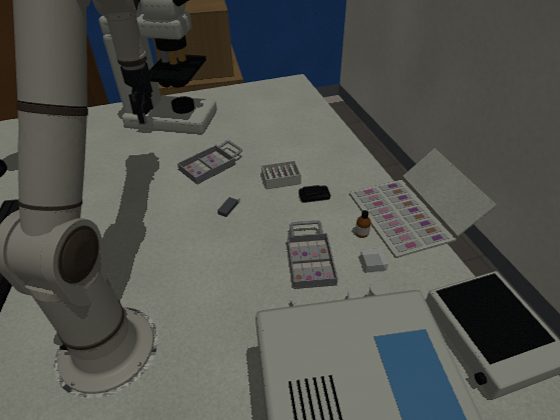

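The top view shows two look-alike trays: A at (322,201), right in front of the bed, and B at (125,265). The slide folder at (290,90) and cassette box at (183,188) could also be confused with it. The base is near (365,395), so A is the nearest, with its handle at (283,192) and its nose facing the bed at (400,213). The side view agrees. Next I'll measure A and check it in a crop.

```bash
python3 - <<'E'
from h import *
s=dict(np.load('pics/top0.npz'));W=world(s)
Z=W[...,2]
def rect(m,name):
    P=W[m][:,:2].astype(np.float32); r=cv2.minAreaRect(P*1000); print(name,len(P),np.round(r[0],1),np.round(r[1],1),round(r[2],2), P.mean(0).round(4)); return r
u0,u1,v0,v1=265,362,165,235
m=np.zeros(Z.shape,bool); m[v0:v1,u0:u1]=(Z[v0:v1,u0:u1]>.012)
rect(m,'trayall')
m2=m&(W[...,2]>.024); rect(m2,'rim')
n=np.zeros(Z.shape,bool);n[130:310,425:]=True
rect(n&(Z>.19)&(Z<.22),'scannertop')
r=np.zeros(Z.shape,bool);r[175:250,364:428]=True
rect(r&(Z>.018)&(Z<.035),'rails')
print((Z[176:250:3,364:436:3]*1000).round(0).astype(int))
c=s['img'][135:275,260:445][:,:,::-1]; cv2.imwrite('pics/crop0.png',cv2.resize(c,None,fx=4,fy=4,interpolation=cv2.INTER_CUBIC))
print(W[201,322],W[210,400])
E
```

```text
trayall 696 [550.7 114.1] [217.9 117.4] 77.07 [0.5539 0.1228]
rim 533 [550.7 114.1] [217.9 117.4] 77.06 [0.5552 0.1348]
scannertop 16945 [ 470.5 -327.4] [308.8 341.8] 80.51 [ 0.4643 -0.313 ]
rails 330 [ 526.1 -117.9] [156.7 210.5] 80.16 [ 0.5156 -0.1231]
[[                   0                   -2                   -2
                    -6                    0                    1
                    -3                   -2                    4
                    -2                    3                   -4
                     3                    2                   -1
                    -2                    2                   -3
                     0                    3                    0
                    41                   71                   91]
 [                  -1                   -5                   -1
                     2                   -3                   -2
                     3                    1                    0
                    -5                   -2                   -1
                    -2                   -1                    1
[... 11614 characters left out ...]
4                  164                  178]
 [                   0                   -1                   -1
                     2                   -2                    2
                    -4                    8                    2
                    -1                   -1                    0
                    -2                    2                    1
                    -4                    4                   16
                    48                   75                   96
                   144                  164                  182]]
[0.54578738 0.09145692 0.01248389] [ 0.52207373 -0.12908073  0.00220164]<stdin>:14: RuntimeWarning: invalid value encountered in cast
```

View pics/crop0.png

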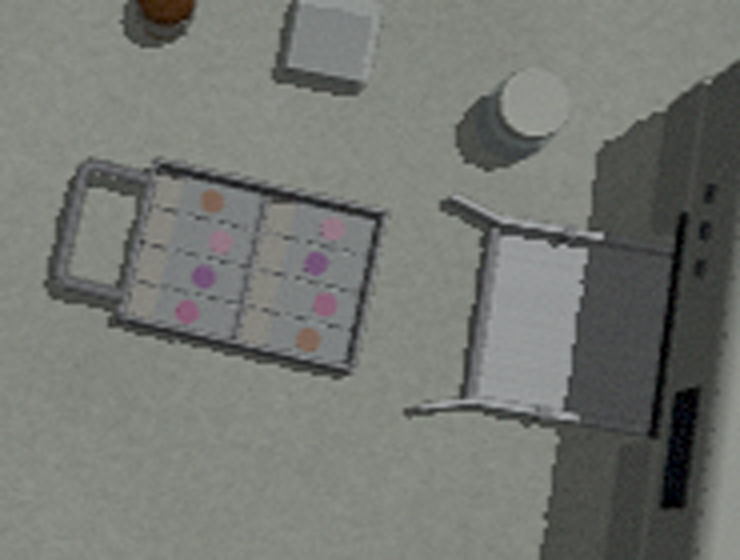

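Tray A is confirmed in the crop: handle at the upper left, nose towards the bed mouth. The threshold is the dark bar at about crop (480,315). Next is a close wrist view over the bed and then over the handle.

```bash
python3 - <<'E'
from h import *
print(ctrl.current_tool_rot(), ctrl.current_ft_force())
for y in(-10,170):
  for p in([.53,0,.33],[.574,.2155,.1],[.52,-.06,.02]): print(y,p,ctrl.ik(p,[180,0,y]))
ctrl.move_ptp([.535,0.0,.33],[180,0,-10])
s=snap('wrist','w1');print(s['extrinsics'].round(3),ctrl.current_time(),ctrl.current_eef_pos())
E
```

```text
[-1.79896763e+02 -4.06250354e-03  1.62248204e+02] [ 0.0395846   0.97634423 -0.83426788]
-10 [0.53, 0, 0.33] [ -17.66200784    9.71692389   16.87011688  100.11971528   -2.97668403
   70.59830343 -100.03082873]
-10 [0.574, 0.2155, 0.1] [ -35.13135642   32.46044194   16.05963938  101.27961724  -11.54934011
   47.86756719 -113.67300146]
-10 [0.52, -0.06, 0.02] [-14.07169207  33.9180595   22.00127892 115.84194796 -21.84971877
  34.17246725 -77.18228376]
170 [0.53, 0, 0.33] [-3.56918431  9.67950115  0.75883759 99.65967651 -0.13521362 70.66170506
 77.22362687]
170 [0.574, 0.2155, 0.1] [ -8.75876658  33.05466933 -19.12696269 100.2841577   13.70818803
  48.95253116  45.93284808]
170 [0.52, -0.06, 0.02] [  8.63247963  32.19683248  -6.12670463 115.0600111    5.98786712
  33.03404969  78.41697659]
[[-0.172 -0.945 -0.277  0.603]
 [-0.985  0.165  0.048 -0.012]
 [ 0.     0.281 -0.96   0.472]
 [ 0.     0.     0.     1.   ]] 2.675 [0.53504026 0.00118335 0.32974858]
```

View pics/w1.png

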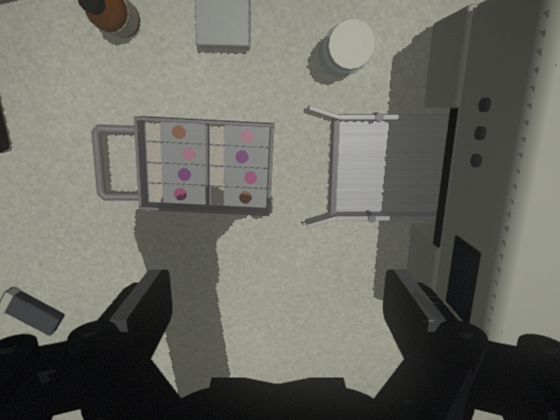

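The wrist view shows the tray level at (205,165), its handle bar at about (101,163) and the threshold at about (334,167). The rails are at rows 116 and 217, with flares reaching left to (307,108) and (305,222). I'll fit these from depth and from a rectified image.

```bash
cat >> h.py <<'E'
def ortho(s,h,o,th,xr,yr,res=.0005):
    """grey image on plane z=h; cols = along th (x), rows = local y (rows grow with -y)"""
    xs=np.arange(*xr,res); ys=np.arange(yr[1],yr[0],-res); X,Y=np.meshgrid(xs,ys); c,n=np.cos(th),np.sin(th)
    P=np.stack([o[0]+c*X-n*Y,o[1]+n*X+c*Y,np.full_like(X,h)],-1); E=np.array(s['extrinsics'])
    C=(P-E[:3,3])@E[:3,:3]; u=s['fx']*C[...,0]/C[...,2]+s['cx']; v=s['fy']*C[...,1]/C[...,2]+s['cy']
    return cv2.remap(cv2.cvtColor(s['img'],cv2.COLOR_RGB2GRAY),u.astype(np.float32),v.astype(np.float32),cv2.INTER_CUBIC),xs,ys
def linefit(P):
    vx,vy,x,y=cv2.fitLine(P.astype(np.float32),cv2.DIST_HUBER,0,.001,.001).ravel(); 
    if vy>0: vx,vy=-vx,-vy
    return np.degrees(np.arctan2(vy,vx)),np.array([x,y])
E
python3 - <<'E'
from h import *
s=dict(np.load('pics/w1.npz'));W=world(s);Z=W[...,2]
def reg(u0,u1,v0,v1,a,b):
    m=np.zeros(Z.shape,bool);m[v0:v1,u0:u1]=True; return W[m&(Z>a)&(Z<b)][:,:2]
L=linefit(reg(340,445,105,126,.019,.034));R=linefit(reg(340,438,206,226,.019,.034));print('rails',L,R)
th=np.radians((L[0]+R[0])/2);d=np.array([np.cos(th),np.sin(th)]);n=np.array([-d[1],d[0]])
print('rail sep',(L[1]-R[1])@n)
top=(W[(Z>.195)&(Z<.22)&(np.mgrid[:420,:560][1]>440)])
print('top front',len(top),cv2.minAreaRect((top[:,:2]*1000).astype(np.float32)) if len(top)>9 else 0)
# tray
m=np.zeros(Z.shape,bool);m[110:220,85:285]=True
P=W[m&(Z>.018)&(Z<.045)][:,:2]; print('tray',cv2.minAreaRect((P*1000).astype(np.float32)))
H=reg(90,110,130,198,.02,.045);print('bar',H.mean(0),linefit(H))
print('tray walls',linefit(reg(145,268,114,126,.02,.04)),linefit(reg(145,268,202,214,.02,.04)))
mid=(L[1]+R[1])/2; o=mid-n*((mid-(L[1]+R[1])/2)@n); o=mid
for h in(.014,.004):
  g,xs,ys=ortho(s,h,o,th,(-.1,.0),(-.045,.045)); pr=g.mean(0); print(h,'o',o); print([(round(x*1000,1),int(a)) for x,a in zip(xs[::4],pr[::4])])
g,xs,ys=ortho(s,.026,o,th,(-.12,.06),(-.08,.08));cv2.imwrite('pics/o1.png',cv2.resize(g,None,fx=2,fy=1.8))
E
```

```text
rails (np.float32(-99.30309), array([ 0.5674164 , -0.14112455], dtype=float32)) (np.float32(-100.10255), array([ 0.44497305, -0.1029408 ], dtype=float32))
rail sep 0.12712726
top front 16844 ((505.90216064453125, -190.5980682373047), (60.16477584838867, 268.8940734863281), 88.3919906616211)
tray ((550.389892578125, 114.67269897460938), (217.82052612304688, 116.27946472167969), 77.17999267578125)
bar [0.57328974 0.21363778] (np.float32(-12.231202), array([0.5682307 , 0.21470667], dtype=float32))
tray walls (np.float32(-102.73297), array([0.59857047, 0.07263986], dtype=float32)) (np.float32(-102.47721), array([0.4914728 , 0.10156691], dtype=float32))
0.014 o [ 0.5061947  -0.12203267]
[(np.float64(-100.0), 154), (np.float64(-98.0), 155), (np.float64(-96.0), 154), (np.float64(-94.0), 154), (np.float64(-92.0), 153), (np.float64(-90.0), 154), (np.float64(-88.0), 153), (np.float64(-86.0), 153), (np.float64(-84.0), 154), (np.float64(-82.0), 154), (np.float64(-80.0), 153), (np.float64(-78.0), 153), (np.float64(-76.0), 154), (np.float64(-74.0), 154), (np.float64(-72.0), 153), (np.float64(-70.0
[... 1516 characters left out ...]
7), (np.float64(-54.0), 84), (np.float64(-52.0), 115), (np.float64(-50.0), 118), (np.float64(-48.0), 116), (np.float64(-46.0), 145), (np.float64(-44.0), 167), (np.float64(-42.0), 164), (np.float64(-40.0), 164), (np.float64(-38.0), 164), (np.float64(-36.0), 164), (np.float64(-34.0), 164), (np.float64(-32.0), 164), (np.float64(-30.0), 164), (np.float64(-28.0), 164), (np.float64(-26.0), 164), (np.float64(-24.0), 164), (np.float64(-22.0), 164), (np.float64(-20.0), 163), (np.float64(-18.0), 163), (np.float64(-16.0), 164), (np.float64(-14.0), 163), (np.float64(-12.0), 163), (np.float64(-10.0), 163), (np.float64(-8.0), 163), (np.float64(-6.0), 163), (np.float64(-4.0), 162), (np.float64(-2.0), 162)]
```

View pics/o1.png

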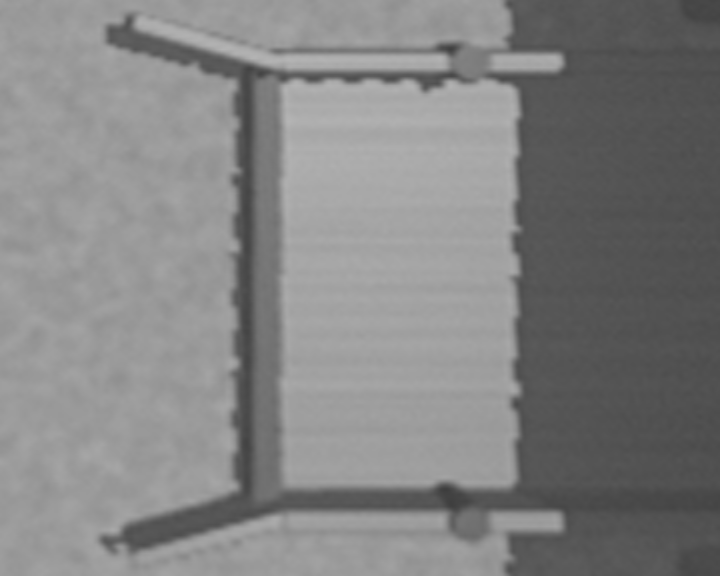

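```bash
cat >> h.py <<'E'
TH=np.radians(-99.7); D=np.array([np.cos(TH),np.sin(TH)]); N=np.array([-D[1],D[0]]); B0=np.array([.5132,-.0750])
def B(x,y,z): return [*(B0+D*x+N*y),z]   # bed frame (m): origin inner face of threshold, centre line
def toB(p): r=np.array(p[:2])-B0; return np.array([r@D,r@N])
def st(): print('t',round(ctrl.current_time(),1),'B mm',(toB(ctrl.current_eef_pos())*1000).round(1),'z',round(ctrl.current_eef_pos()[2]*1000,1),'F(d,n,z)',np.round([ctrl.current_ft_force()[:2]@D,ctrl.current_ft_force()[:2]@N,ctrl.current_ft_force()[2]],1),'w',round(ctrl.current_width(),4),'grip',ctrl.current_grip_force())
E
python3 - <<'E'
from h import *
bar=[.5734,.2155]; r=[180,0,-12.8]
ctrl.move_ptp([*bar,.10],r); ctrl.move_gripper(.042)
print(ctrl.move_l([*bar,.016],velocity=.08,force_limit=8)); st()
ctrl.move_gripper(0.0,60); st()
print(ctrl.move_l(B(-.270,0,.016),[180,0,-9.7],velocity=.05,force_limit=15)); st()
s=snap('top','t2')
E
```

```text
False
t 5.6 B mm [-296.8   10.9] z 16.6 F(d,n,z) [-0.2  0.5  0.4] w 0.0421 grip 0.0
t 6.0 B mm [-297.1   10.8] z 16.7 F(d,n,z) [-0.6 -0.2  5.2] w 0.0079 grip 58.5449481010437
False
t 6.7 B mm [-269.8    0.5] z 16.7 F(d,n,z) [-2.7 -0.1  7.1] w 0.0077 grip 58.959909081459045
```

View pics/t2.png

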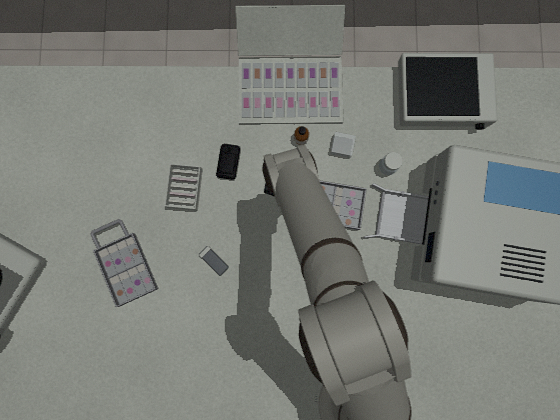

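The top view shows the gripper on the handle, with the tray's front half visible at (345,205) and lined up with the bed. The arm hides the rest, so I'll let go and take one wrist look to refine the alignment.

```bash
python3 - <<'E'
from h import *
ctrl.move_gripper(.042); p=ctrl.current_eef_pos(); print('released',toB(p)*1000)
ctrl.move_l([p[0],p[1],.09],velocity=.2)
ctrl.move_ptp([.535,0.0,.33],[180,0,-9.7]); ctrl.wait(.2)
s=snap('wrist','w3'); st()
W=world(s);Z=W[...,2];U=np.mgrid[:420,:560]
bx=(W[...,0]-B0[0])*D[0]+(W[...,1]-B0[1])*D[1]; by=(W[...,0]-B0[0])*N[0]+(W[...,1]-B0[1])*N[1]
m=(Z>.018)&(Z<.045)&(bx>-.32)&(bx<-.03)&(abs(by)<.09)
m&=~((bx>-.045)&(abs(by)>.062))
P=np.stack([bx[m],by[m]],-1)*1000; print('tray',cv2.minAreaRect(P.astype(np.float32)))
g,xs,ys=ortho(s,.028,B0,TH,(-.33,.07),(-.085,.085)); cv2.imwrite('pics/o3.png',cv2.resize(g,None,fx=1,fy=1.0))
# edge measurements on rim plane
for x in (-.2,-.15,-.1):
  pr=cv2.GaussianBlur(ortho(s,.030,B0,TH,(x-.01,x+.01),(-.075,.075))[0].mean(1).astype(np.float32),(1,5),0).ravel()
  gd=np.gradient(pr); y=np.arange(.075,-.075,-.0005)*1000; k=np.argsort(-abs(gd))[:14]; print('rim',x,sorted([(round(float(y[i]),1),round(float(gd[i]),1)) for i in k]))
for x in (.01,.04):
  pr=cv2.GaussianBlur(ortho(s,.026,B0,TH,(x-.005,x+.005),(-.075,.075))[0].mean(1).astype(np.float32),(1,5),0).ravel()
  gd=np.gradient(pr); y=np.arange(.075,-.075,-.0005)*1000; k=np.argsort(-abs(gd))[:14]; print('rail',x,sorted([(round(float(y[i]),1),round(float(gd[i]),1)) for i in k]))
E
```

```text
released [-269.24552227   -0.38084212]
t 9.1 B mm [-78.5   8.4] z 328.8 F(d,n,z) [0.5 0.3 0.6] w 0.042 grip 0.0
tray ((-163.97418212890625, 0.7644081115722656), (217.97230529785156, 115.30938720703125), 0.06402727961540222)
rim -0.2 [(-20.5, -9.1), (-20.0, -8.6), (5.0, -10.1), (5.5, -9.0), (28.5, 8.5), (30.5, -10.3), (31.0, -9.8), (51.5, 10.3), (52.0, 11.9), (52.5, 10.5), (59.0, -15.9), (59.5, -18.1), (60.0, -15.1), (60.5, -9.3)]
rim -0.15 [(-47.5, -8.5), (-47.0, -12.0), (-46.5, -14.0), (-46.0, -13.4), (-45.5, -10.3), (-20.5, -8.1), (-20.0, -9.6), (54.0, 7.0), (57.0, 7.3), (57.5, 10.2), (59.0, -12.8), (59.5, -18.8), (60.0, -18.7), (60.5, -13.3)]
rim -0.1 [(-59.5, 8.3), (-57.5, 8.7), (-57.0, 10.2), (-56.5, 9.0), (-47.5, -8.3), (-47.0, -11.6), (-46.5, -13.4), (-46.0, -12.7), (-45.5, -9.7), (57.5, 8.9), (59.0, -10.0), (59.5, -15.9), (60.0, -16.4), (60.5, -12.1)]
rail 0.01 [(-61.5, 14.0), (-61.0, 18.3), (-60.5, 18.1), (-60.0, 12.8), (-55.0, -12.7), (-54.5, -13.9), (-54.0, -12.8), (58.0, 14.4), (58.5, 17.0), (59.0, 15.3), (60.5, -10.7), (61.0, -16.0), (61.5, -15.9), (62.0, -11.6)]
rail 0.04 [(-61.0, 12.1), (-60.5, 12.6), (-54.0, -13.2), (-53.5, -14.4), (-53.0, -13.5), (57.5, 12.5), (58.0, 12.5), (58.5, 12.2), (61.0, -12.7), (66.5, 13.6), (67.0, 13.8), (68.5, -12.9), (69.0, -16.7), (69.5, -14.5)]
```

View pics/o3.png

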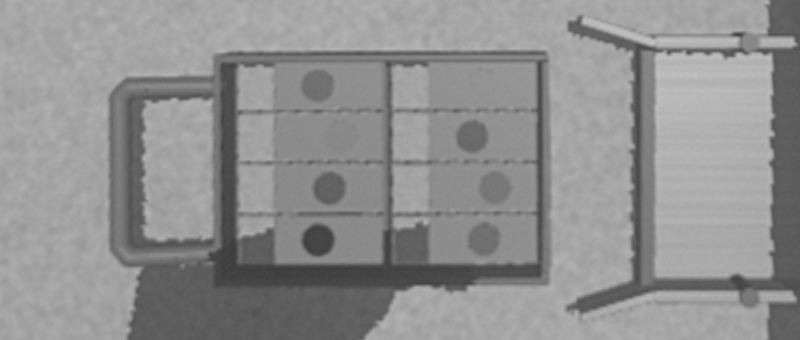

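The rectified view shows the tray square to the bed (0.06°) but about 1 mm to the left. The nose is at bed x = -55 mm (px (547,168)) and the threshold is at about px (645,165). Next I'll regrasp, shift 1 mm, tip, and check the nose height.

```bash
cat >> h.py <<'E'
R0=[180,0,-9.7]
def rim(cam,f):
    s=snap(cam,f);W=world(s);r=W[...,:2]-B0;bx,by,Z=r@D,r@N,W[...,2]
    c=[]
    for x in np.arange(-.30,.09,.015):
        q=(abs(bx-x)<.008)&(abs(by)<.075)&(Z>-.01)&(Z<.1)
        if q.sum()>8: c.append((int(x*1000),round(float(np.percentile(Z[q],95))*1000)))
    print(cam,'x:rim z',c)
E
python3 - <<'E'
from h import *
ctrl.move_ptp(B(-.2692,-.0004,.09),R0)
ctrl.move_l(B(-.2692,-.0004,.0165),velocity=.1,force_limit=8); ctrl.move_gripper(0,60); st()
y=toB(ctrl.current_eef_pos())[1]
print(ctrl.move_l(B(-.262,-.0012,.0165),velocity=.03,force_limit=12)); st()
ctrl.move_gripper(0,30); st()
print(ctrl.move_l(B(-.262,-.0012,.008),velocity=.01,force_limit=22)); st()
rim('side','s4')
E
```

```text
t 11.6 B mm [-2.696e+02  1.000e-01] z 17.3 F(d,n,z) [-0.6 -1.5  6. ] w 0.0077 grip 58.65034461021423
False
t 12.0 B mm [-263.    -0.4] z 17.3 F(d,n,z) [-3.7 -0.7  5.9] w 0.0081 grip 58.95023167133331
t 12.2 B mm [-263.    -0.4] z 17.3 F(d,n,z) [-3.9  0.9  5.4] w 0.0077 grip 58.96315097808838
False
t 13.2 B mm [-266.4   -0. ] z 10.3 F(d,n,z) [-7.5 -0.8 12.2] w 0.0076 grip 60.46450138092041
side x:rim z [(-300, 3), (-285, 44), (-269, 32), (-254, 77), (-239, 93), (-224, 74), (-209, 80), (-194, 32), (-179, 34), (-164, 36), (-149, 38), (-134, 39), (-119, 37), (-104, 44), (-89, 45), (-74, 49), (-59, 52), (-44, 45), (-29, 28)]
```

```bash
python3 - <<'E'
from h import *
print(ctrl.move_l(B(-.250,-.0022,.0065),velocity=.02,force_limit=12)); st()
for x in (-.215,-.185,-.160):
    h=ctrl.move_l(B(x,-.0022,.0065),velocity=.03,force_limit=9); st()
    if h: print('stop at',x);break
rim('side','s5')
s=snap('top','t5')
E
```

```text
False
t 14.0 B mm [-255.9    0.8] z 9.8 F(d,n,z) [-10.8  -0.3  15.2] w 0.0073 grip 60.724135637283325
t 15.3 B mm [-220.8    1.1] z 9.8 F(d,n,z) [-11.1   0.3  16.2] w 0.0081 grip 60.75505971908569
t 16.5 B mm [-190.4    1.2] z 9.6 F(d,n,z) [-11.1  -0.1  15.4] w 0.0074 grip 60.75929045677185
t 17.5 B mm [-165.1    1.1] z 9.4 F(d,n,z) [-9.9  0.5 15.2] w 0.0075 grip 60.756821036338806
side x:rim z [(-300, 3), (-285, 3), (-269, 3), (-254, 4), (-239, 3), (-224, 3), (-209, 3), (-194, 3), (-179, 55), (-164, 31), (-149, 82), (-134, 72), (-119, 69), (-104, 54), (-89, 32), (-74, 35), (-59, 37), (-44, 41), (-29, 41), (-14, 49)]
```

```bash
python3 - <<'E'
from h import *
for f in('s5','t5','s4'):
    s=dict(np.load(f'pics/{f}.npz'));W=world(s);r=W[...,:2]-B0;bx,by,Z=r@D*1000,r@N*1000,W[...,2]*1000
    off=-100 if f=='s4' else 0
    for sgn in(1,-1):
        q=(bx>-105+off)&(bx<80+off)&(sgn*by>52)&(sgn*by<66)&(Z>27)&(Z<85)
        if q.sum()<20: print(f,sgn,'few',q.sum());continue
        for _ in range(3):
            k=np.polyfit(bx[q],Z[q],1); q&=abs(Z-np.polyval(k,bx))<4
        print(f,sgn,q.sum(),'tilt',np.degrees(np.arctan(k[0])).round(2),'z0',k[1].round(1),'bx',bx[q].min().round(),bx[q].max().round(),'by',np.percentile(by[q],[2,50,98]).round(1))
s=dict(np.load('pics/s5.npz'));t=dict(np.load('pics/t5.npz'))
a=cv2.resize(s['img'][200:330,230:400],None,fx=4,fy=4)[:,:,::-1]; b=cv2.resize(t['img'][165:255,330:440],None,fx=4,fy=4)[:,:,::-1]
h=max(a.shape[0],b.shape[0]); a=cv2.resize(a,(450,520));b=cv2.resize(b,(340,520)) ;cv2.imwrite('pics/c5.png',np.hstack([a,b]))
E
```

```text
s5 1 48 tilt 7.82 z0 46.0 bx -102.0 -7.0 by [53.9 55.7 58.7]
s5 -1 51 tilt 7.99 z0 47.3 bx -101.0 -6.0 by [-57.6 -55.9 -53.4]
t5 1 27 tilt 0.82 z0 41.0 bx -44.0 43.0 by [54.3 55.4 58.9]
t5 -1 few 6
s4 1 57 tilt 4.67 z0 49.1 bx -204.0 -52.0 by [52.6 53.8 57.6]
s4 -1 48 tilt 3.97 z0 48.2 bx -202.0 -52.0 by [-58.7 -57.6 -52.2]
```

View pics/c5.png

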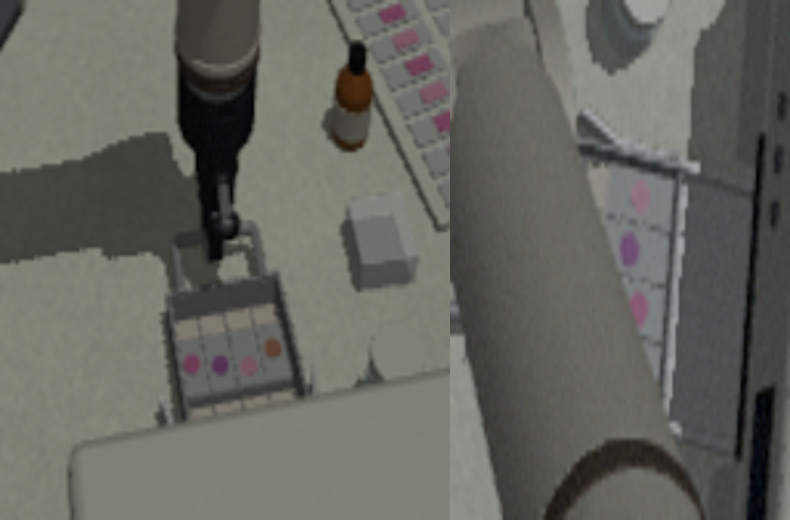

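Left crop (side): the tray is tipped about 8° with its tail on the bench and its nose entering between the rails. Right crop (top): the nose edge at about crop (680,300) is past the threshold, at roughly bed x = +46 mm, and centred within about 0.5 mm. Next I'll let it down onto the threshold, level it and slide it in.

```bash
python3 - <<'E'
from h import *
def go(x,z,v,fl,y=-.002):
    h=ctrl.move_l(B(x,y,z),velocity=v,force_limit=fl); st(); 
    if h: print('STOP'); 
    return h
y=-.002
go(-.153,.0065,.03,8) or go(-.150,.020,.02,25) or go(-.148,.031,.02,25) 
go(-.120,.032,.03,8,-.001) or go(-.100,.032,.03,8,-.001)
rim('side','s6')
E
```

```text
t 17.9 B mm [-157.6    1.2] z 9.3 F(d,n,z) [-9.2  0.5 15.9] w 0.0076 grip 60.71826875209808
t 18.8 B mm [-149.1   -2.4] z 19.7 F(d,n,z) [-0.3 -0.2 -1.2] w 0.0077 grip 58.9382529258728
t 19.5 B mm [-148.1   -2.1] z 31.0 F(d,n,z) [-0.2  0.4 -3.2] w 0.008 grip 58.673946261405945
t 20.6 B mm [-120.2   -1. ] z 32.0 F(d,n,z) [ 1.1 -0.1 -4.3] w 0.0076 grip 58.59791100025177
t 21.4 B mm [-99.8  -0.4] z 32.3 F(d,n,z) [-0.1  0.1  0.8] w 0.0078 grip 58.444976806640625
side x:rim z [(-300, 3), (-285, 3), (-269, 3), (-254, 3), (-239, 2), (-224, 3), (-209, 4), (-194, 3), (-179, 3), (-164, 3), (-149, 3), (-134, 2), (-119, 3), (-104, 52), (-89, 74), (-74, 96), (-59, 82), (-44, 45), (-29, 42), (-14, 46)]
```

```bash
python3 - <<'E'
from h import *
def go(x,z,v,fl,y=-.001):
    h=ctrl.move_l(B(x,y,z),velocity=v,force_limit=fl); st()
    if h: print('STOP')
    return h
go(-.098,.042,.02,12) or go(-.075,.042,.03,6) or go(-.056,.040,.03,6)
rim('side','s7')
s=dict(np.load('pics/s7.npz'));W=world(s);r=W[...,:2]-B0;bx,by,Z=r@D*1000,r@N*1000,W[...,2]*1000
for sgn in(1,-1):
    q=(bx>-30)&(bx<80)&(sgn*by>45)&(sgn*by<62)&(Z>30)&(Z<60); print(sgn,q.sum(),np.percentile(by[q],[2,50,98]).round(1) if q.sum() else '')
E
```

```text
t 22.1 B mm [-97.9  -1.4] z 41.8 F(d,n,z) [ 0.6 -0.7 -3.1] w 0.0077 grip 57.92732298374176
t 23.0 B mm [-75.  -1.] z 42.0 F(d,n,z) [ 0.6 -0.4 -3. ] w 0.0077 grip 57.933005690574646
t 23.8 B mm [-55.7  -1.1] z 40.0 F(d,n,z) [ 0.3 -0.  -3.5] w 0.0076 grip 57.94922053813934
side x:rim z [(-300, 3), (-285, 3), (-269, 3), (-254, 3), (-239, 3), (-224, 3), (-209, 3), (-194, 3), (-179, 3), (-164, 3), (-149, 3), (-134, 3), (-119, 2), (-104, 4), (-89, 3), (-74, 3), (-59, 60), (-44, 84), (-29, 94), (-14, 52), (0, 51)]
1 12 [45.2 49.4 56.2]
-1 29 [-58.4 -48.  -45.1]
```

```bash
python3 - <<'E'
from h import *
f0=None
for i in range(24):
    x=-.054+.001*i
    ctrl.move_l(B(x,-.001,.038),velocity=.008)
    F=ctrl.current_ft_force(); p=ctrl.current_eef_pos(); b=toB(p)*1000
    fd=F[:2]@D; f0=fd if f0 is None else f0
    print(round(x*1000),'act',b.round(1),'z',round(p[2]*1000,1),'F',round(fd,1),round(F[:2]@N,1),round(F[2],1))
    if fd-f0<-7.5: break
print(ctrl.current_time())
E
```

```text
-54 act [-54.1  -1. ] z 37.9 F -0.1 -0.6 -2.7
-53 act [-52.8  -1. ] z 38.0 F 0.0 -0.2 -4.0
-52 act [-51.8  -1. ] z 38.0 F -0.1 0.7 -2.7
-51 act [-50.8  -1. ] z 38.0 F -0.1 -0.2 -3.8
-50 act [-49.9  -1. ] z 38.0 F -0.1 -0.0 -3.1
-49 act [-48.8  -1. ] z 38.0 F -0.9 0.7 -2.8
-48 act [-47.9  -1. ] z 38.0 F -0.4 0.2 -2.0
-47 act [-47.4  -1. ] z 38.0 F -1.9 0.0 -3.2
-46 act [-46.8  -0.9] z 38.1 F -3.7 -0.9 -2.6
-45 act [-45.3  -0.9] z 38.1 F -5.1 -0.0 -2.8
-44 act [-44.2  -0.9] z 38.0 F -4.6 0.7 -1.9
-43 act [-43.3  -0.9] z 38.0 F -4.7 0.5 -2.9
-42 act [-42.4  -0.9] z 38.1 F -5.6 0.1 -3.3
-41 act [-41.7  -0.9] z 38.1 F -6.6 0.8 -2.3
-40 act [-41.7  -0.9] z 38.2 F -8.1 0.1 -2.7
28.2
```

The spring was first felt at -47.2 mm and the hard stop at -41.7 mm, which is the stated 5.5 mm of travel. I'll lower the tail now, drawing the bar back as the tray rotates about its nose.

```bash
python3 - <<'E'
from h import *
n=18
for i in range(1,n+1):
    k=i/n; ctrl.move_l(B(-.0403-.0040*k,-.001,.038-.018*k),velocity=.008)
    F=ctrl.current_ft_force(); p=ctrl.current_eef_pos(); b=toB(p)*1000; fd=F[:2]@D
    print('act',b.round(1),'z',round(p[2]*1000,1),'F',round(fd,1),round(F[:2]@N,1),round(F[2],1))
    if fd<-12 or F[2]>6: print('stop');break
print(ctrl.current_time()); rim('side','s8')
E
```

```text
act [-41.9  -0.9] z 37.1 F -7.4 0.0 -2.1
act [-42.   -0.8] z 36.1 F -7.6 -0.4 -1.8
act [-42.2  -0.8] z 35.1 F -7.3 -0.5 -2.3
act [-42.3  -0.8] z 34.1 F -6.6 0.2 -1.4
act [-42.5  -0.8] z 33.1 F -6.9 -0.3 -1.2
act [-42.7  -0.8] z 32.1 F -5.8 -0.1 -0.8
act [-42.9  -0.8] z 31.1 F -7.4 0.6 -1.7
act [-43.1  -0.8] z 30.1 F -6.9 -0.0 -1.3
act [-43.3  -0.8] z 29.1 F -6.8 0.9 -1.7
act [-43.5  -0.8] z 28.1 F -6.0 -0.1 -1.1
act [-43.7  -0.8] z 27.1 F -6.5 1.0 -1.4
act [-43.8  -0.7] z 26.1 F -6.5 0.1 -1.1
act [-44.   -0.8] z 25.1 F -6.3 0.2 -1.2
act [-44.1  -0.7] z 24.1 F -7.0 1.3 -1.1
act [-44.3  -0.7] z 23.2 F -5.9 0.0 -1.8
act [-44.4  -0.8] z 22.1 F -5.9 -1.2 -1.4
act [-44.6  -0.7] z 21.4 F -5.9 -0.5 0.2
act [-44.6  -0.7] z 21.2 F -5.0 -3.4 8.9
stop
33.1667
side x:rim z [(-300, 3), (-285, 3), (-269, 3), (-254, 3), (-239, 3), (-224, 3), (-209, 3), (-194, 3), (-179, 3), (-164, 2), (-149, 2), (-134, 3), (-119, 3), (-104, 3), (-89, 3), (-74, 3), (-59, 4), (-44, 42), (-29, 92), (-14, 78)]
```

It landed at exactly 4 mm above its height on the bench, so the tail is on the bed floor. I'll release, back away and look.

```bash
python3 - <<'E'
from h import *
p=ctrl.current_eef_pos(); ctrl.move_l([p[0],p[1],.0213],velocity=.01); st()
ctrl.move_gripper(.032); st()
p=ctrl.current_eef_pos(); print(ctrl.move_l([p[0],p[1],.12],velocity=.1,force_limit=6))
ctrl.move_ptp(B(-.06,.008,.33),R0); ctrl.wait(.2)
s=snap('wrist','w9'); st()
W=world(s);r=W[...,:2]-B0;bx,by,Z=r@D*1000,r@N*1000,W[...,2]*1000
for x in range(-60,110,10):
    q=(abs(bx-x)<5)&(abs(by)<57)&(Z>-5)&(Z<60); print(x,np.percentile(Z[q],[5,50,95]).round(0) if q.sum()>20 else '',end=' ')
E
```

```text
t 33.5 B mm [-44.8  -0.5] z 21.5 F(d,n,z) [-5.8  0.5 -1.4] w 0.0079 grip 58.21881115436554
t 33.9 B mm [-43.4  -0.6] z 21.3 F(d,n,z) [-0.1  0.1 -0.4] w 0.0318 grip 0.0
False
t 36.1 B mm [-59.7   7.2] z 328.1 F(d,n,z) [-1.2  0.8 -0.1] w 0.032 grip 0.0
-60 [-2. -0.  1.] -50 [-2.  0. 41.] -40 [-1. 38. 41.] -30 [-2. -0. 39.] -20 [-2. -0. 37.] -10 [-2.  1. 34.] 0 [12. 28. 34.] 10 [ 9. 11. 33.] 20 [ 9. 11. 33.] 30 [ 8. 10. 33.] 40 [ 8. 10. 33.] 50 [ 8. 10. 33.] 60 [ 8. 10. 33.] 70 [ 8. 10. 33.] 80 [ 8. 10. 32.] 90 [ 9. 11. 34.] 100 [ 9. 11. 33.]
```

View pics/w9.png

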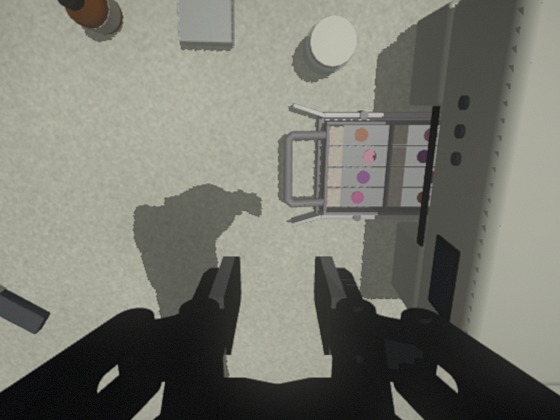

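The tray sits in the bed between the rails (rows 116 and 217), with its tail wall at about column 322 just behind the threshold. Its rim reads a level 33–34 mm along the visible length, so it is flat on the floor. The gripper is clear, so I'm handing in.

```bash
python3 -c "
from bench import ctrl
print(ctrl.sign_off())"
```

```text
the job is handed in; nothing more can be done
None
```

The tray is loaded flat on the bed behind the threshold, let go, and the job was handed in at about 36 s of the 72 s limit; sign-off returned no verdict, so I can't confirm how it was judged.

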